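# Fit the hand lever onto the positioner gearbox

## Robot

A 6-joint arm with a two-finger parallel gripper is mounted at the origin on the work surface. World frame = base frame: x ahead of the robot, y to its left, z up, the work surface at z = 0. Lengths are in m, angles in rad, forces in N, time in s.
With the tool pointing down it reaches from about 0.375 to 0.975 m from the base axis. Payload 3.8 kg.
Tool frame: the origin (TCP) lies midway between the tips of the shut fingers; the grasp point (between the pads) lies 19 mm behind it; z points along the fingers, y is the direction in which the jaws open and shut (so a half turn about z gives the same grasp; the last joint's range is limited). The gripper opens to 85 mm and grips with 20 to 120 N. Pads are 22 mm wide; open, the fingers measure 114 mm over their backs; the gripper's body (76 mm by 85 mm) begins 54 mm behind the grasp point. The pads swing forward as they close: fully open they stand 13 mm farther back than shut.
Start: joints at [1.161, 0.264, 1.604, -0, 1.274, -0.037], TCP at [0.246, 0.629, 0.231] pointing down, gripper open.
Joint ranges: [-2.63, 2.63], [-0.94, 2.18], [0.31, 2.57], [-1.31, 4.45], [0, 2.66], [-2.55, 2.55]. Speed limits (rad/s): [2.57, 2.57, 3.14, 3.14, 3.14, 3.14].

## Interface

Orientations are given as a rotation vector (axis times angle).
In Python, from workcell import bot gives the robot as it stands.
- The arm moves only by the tool drive_tool, never from a script. Its argument "deltas" is a list of rows, each an object with "hand": the opening, from 0 (shut) to 1 (fully open); "offset": the shift along the world's x, y, z in cm, a list of three; "angular": the turn, a rotation vector about the world's x, y, z in degrees, a list of three. A call has 1 to 8 rows; each row is the pose to reach, as a shift and turn from the pose commanded when the call began; what a row does not reach only later rows make up. A row lasts 1/8 s, in which the tool goes at most 62.5 mm and 10.7 degrees, less where a joint would pass 70% of its speed; a pose out of reach is approached as far as the arm can. A call with a gripper value outside its range is refused whole. The fingers move at their own pace and stop on an object; "force" is the grip in N (left out, the last holds). Time passes only in rows, so rows that repeat a pose let the fingers close. It gives the time, the measured TCP pose, the force and the opening at its end, in the units of the state.
- bot.read_state(): the state, without advancing time (a new reading comes with each control period).
- bot.read_camera(name): name is "scene" or "top" or "wrist"; returns a dict with "frame" (384x512x3 uint8, blue, green, red), "mtx" (3x3 intrinsics, pixels), "R" (3x3) and "t" (3): a world point X has camera coordinates R X + t. Camera axes: x right, y down, z forward; pixel columns grow to the right and rows downward; lengths in m; the calibration is good to about 2 mm. A picture is of the moment at which its call begins. There is no depth.
- bot.finish_job(): hands the job in, once; it reports no verdict.
The state is a dict: "time": time; "q": joint angles; "joint_vel": joint speeds; "joint_torque": joint torques, N m; "tool_pos": TCP position; "tcp_rot": TCP orientation; "wrist_force": force on the tool from outside, world axes, zero at the start; "torque": the same for the moment, N m; "width": opening from 0.0 (shut) to 1.0 (fully open).
Only numpy, scipy, OpenCV 4.12 (cv2) and the standard library are available. Lean on these libraries where they do the work, as an engineer would, in place of code of your own. Each camera call takes 0.05 s, during which the arm holds its last target. There are 200 camera calls.

## Task

Fit the hand lever that belongs on the gearbox: take the one whose hub has the slotted hole, turn it so the slot lines up with the two splines of the upright shaft, and lower it on until the hub rests flat on the boss, then let go. Either way round will do; leave the other lever, with the plain round hole, where it lies.

Things in the scene. Friction and masses are not known exactly. Their poses are not given: they have to be found in the camera images.
- lever_grip (a point): Right lever (cast aluminium, flat on the table, 0.25-0.45 kg, mostly hub): middle of its straight bar, 20 mm above the lever's underside. z up, x along the bar from hub to knob. Bar 20 mm wide in y, 14 mm thick, clear 25 mm either side along x. Hub axis 70 mm to -x; black end knob (30 mm diameter, 32 mm high) 85 mm to +x.
- lever_bore (a point): Centre of the right lever's hole at the underside of its round hub (84 mm diameter, 30 mm high); 70 mm to -x of lever_grip and 20 mm below it, same axes. The hole goes right through: a slot along x, 60 mm long, 26 mm wide, widened to 36 mm in the middle.
- shaft_seat (a point): Fixed grey gearbox: centre of the flat top of its dark round boss (84 mm diameter), 85 mm above the table; base below 120 x 120 x 50 mm. A bright steel shaft rises 32 mm from here: 20 mm round core, two splines to +x and -x, together a blade 44 mm long in x, 10 mm thick in y, rounded top. The lever's slot fits over it with 8 mm play each way.
- other_grip (a point): Wrong lever, to be left alone: outside just like the right one, but its hub has a plain round hole of 28 mm diameter. This point is on its bar as lever_grip is on the right lever.

How it is judged:
By the outcome, as a careful person would: the job done as asked, in the order asked, and still so for the second after the job is handed in, with the robot touching nothing.
It also fails if it takes over 38 s, if anything falls off the work surface, if the arm or the gripper's body presses on something with over 40 N, if the wrist force passes 120 N, or if a joint passes its speed limit or range.

## Working session

There is one attempt and no reset: what is moved stays moved. The work goes in short steps, Python scripts to look and compute and a tool call to move; the robot and the scene stay as the last step left them, time stands still between calls to the robot, and variables do not carry over. Pictures are saved under pics/ and viewed, about 8 in all and at most 12, crops included, and the job is handed in when it is done.

Besides the shell and the picture viewer there is one more tool, called after "Request:" by a JSON object that holds its "op" and its "data". drive_tool: Moves the arm, as the interface text tells. Its arguments: {"type":"object","properties":{"deltas":{"type":"array"},"force":{"type":"number"}},"required":["deltas"]}

```bash
mkdir -p pics; python3 - <<'E'
from workcell import bot
import cv2,numpy as np
s=bot.read_state();print({k:np.round(v,3) for k,v in s.items()})
for n in ("top","scene"):
    c=bot.read_camera(n);cv2.imwrite(f"pics/{n}0.png",c["frame"]);print(n,c["mtx"],c["R"],c["t"])
    np.savez(f"{n}0.npz",**c)
E
```

```text
{'time': np.float64(0.0), 'q': array([ 1.161,  0.265,  1.605, -0.   ,  1.274, -0.037]), 'joint_vel': array([-0.001,  0.001, -0.001,  0.002,  0.001,  0.001]), 'joint_torque': array([-1.0000e-03, -5.1510e+01, -3.6732e+01, -0.0000e+00,  1.3000e-02,
        0.0000e+00]), 'tool_pos': array([0.246, 0.628, 0.23 ]), 'tcp_rot': array([-0.582, -3.087,  0.004]), 'wrist_force': array([ 0.146, -1.062,  0.26 ]), 'torque': array([-0.036, -0.012,  0.059]), 'width': np.float64(0.999)}
top [[401.31166432   0.         251.41680875]
 [  0.         401.31166432 188.65044144]
 [  0.           0.           1.        ]] [[-0.00983204 -0.99961775  0.02583948]
 [-0.99681414  0.0077525  -0.0793818 ]
 [ 0.07915113 -0.02653764 -0.99650933]] [-0.00334514  0.53395159  0.9348498 ]
scene [[477.57248574   0.         260.62598242]
 [  0.         477.57248574 199.15294643]
 [  0.           0.           1.        ]] [[ 0.66722756  0.74456985  0.02056974]
 [ 0.49096642 -0.41886416 -0.76387485]
 [-0.56014226  0.51977741 -0.64503651]] [-0.35514677 -0.21490055  1.40590651]
```

View pics/top0.png

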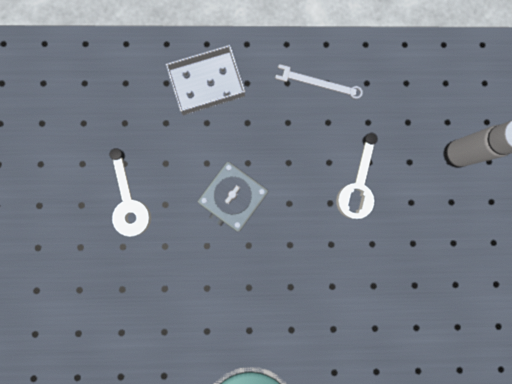

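View pics/scene0.png

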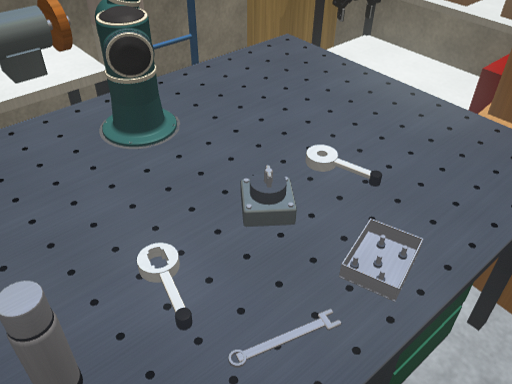

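The top view shows the slotted lever at right (hub about (355,200), knob (371,139)), and the round-hole lever at left (hub (130,218)). The gearbox is centred near (233,195), with its blade running diagonally. The scene view agrees.

```bash
cat > h.py <<'E'
import numpy as np,cv2
def ray(c,uv,z):
    d=c["R"].T@np.linalg.solve(c["mtx"],np.array([uv[0],uv[1],1.]));o=-c["R"].T@c["t"]
    return o+d*(z-o[2])/d[2]
def proj(c,X):
    p=c["mtx"]@(c["R"]@np.asarray(X)+c["t"]);return p[:2]/p[2]
def blobs(m,amin=20):
    n,l,s,ce=cv2.connectedComponentsWithStats(m.astype(np.uint8));return [(l==i,s[i],ce[i]) for i in range(1,n) if s[i][4]>=amin]
E
python3 - <<'E'
from h import *
for n,boxes in (("top",dict(lev=(320,120,400,230),gear=(190,155,275,240))),("scene",dict(lev=(120,230,210,330),gear=(230,155,305,235)))):
    c=dict(np.load(n+"0.npz"));f=c["frame"];g=f.min(2)
    for k,(a,b,x,y) in boxes.items():
        cr=g[b:y,a:x]
        for th in ((200,) if k=="lev" else (140,170)):
            for m,s,ce in blobs(cr>th,15):
                (cx,cy),wh,an=cv2.minAreaRect(np.argwhere(m)[:,::-1].astype(np.float32))
                print(n,k,th,"bright",s, ce+[a,b],(cx+a,cy+b),np.round(wh,1),an)
        for m,s,ce in blobs(f[b:y,a:x].max(2)<(45),40): print(n,k,"dark",s,ce+[a,b])
    if n=="top":
        im=np.hstack([cv2.resize(f[120:230,320:400],(400,550),interpolation=2),cv2.resize(f[155:240,190:275],(400,400),interpolation=2)[:, :] if 0 else cv2.resize(f[150:245,195:264],(400,550),interpolation=2)])
        cv2.imwrite("pics/crop.png",im)
E
```

```text
top lev 200 bright [  19   23   35   76 1020] [358.78823529 188.10098039] (356.0, 180.5) [75. 34.] 90.0
top gear 140 bright [   8    8   69   68 1287] [231.74358974 196.97902098] (232.08079147338867, 196.0332145690918) [49.7 50. ] 36.38435363769531
top gear 140 bright [ 35  30  15  19 118] [231.6779661  194.15254237] (231.70000457763672, 194.10000610351562) [ 7.6 20.1] 26.56505012512207
top gear 170 bright [36 10  6  5 23] [228.2173913  167.08695652] (228.5, 167.0) [5. 4.] 0.0
top gear 170 bright [35 31 14 17 89] [231.70786517 194.08988764] (231.5, 194.0) [ 6.4 19.1] 45.0
top gear 170 bright [69 34  5  5 22] [261.09090909 191.09090909] (261.0, 191.0) [4. 4.] 90.0
top gear 170 bright [11 43  6  5 24] [203.5        200.08333333] (203.5, 200.0) [4. 5.] 90.0
top gear 170 bright [45 67  5  6 26] [237.  224.5] (237.0, 224.5) [5. 4.] 90.0
scene lev 200 bright [ 17  13  41  30 587] [156.99488927 257.77853492] (157.0, 257.5) [29. 40.] 90.0
scene lev 200 bright [ 40  41  25  40 373] [171.82037534 290.21983914] (171.9226837158203, 290.20103454589844) [39.5  9.6] 66.03750610351562
scene lev dark [57 87 15 12 81] [184.18518519 324.13580247]
scene gear 140 bright [35 10  7 12 45] [268.35555556 170.35555556] (268.5735321044922, 170.45588207244873) [11.   5.7] 59.03623962402344
scene gear 140 bright [17 49  5  4 15] [248.66666667 205.26666667] (249.0, 205.5) [4. 3.] 0.0
```

View pics/crop.png

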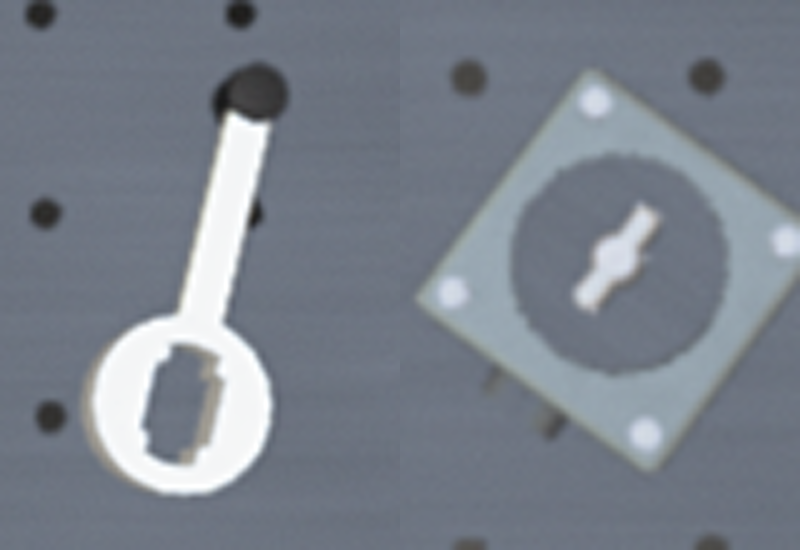

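```bash
cat >> h.py <<'E'
def pca(pts):
    m=pts.mean(0);w,v=np.linalg.eigh(np.cov((pts-m).T));return m,v[:,1],np.sqrt(w)
E
python3 - <<'E'
from h import *
c=dict(np.load("top0.npz"));f=c["frame"];g=f.min(2)
print("hist",g[185:220,335:380].max(), np.sort(g[200,335:345]))
m=max(blobs(g>215),key=lambda b:0) if 0 else None
for th in (200,225):
    L=np.zeros(g.shape,bool);L[120:230,320:400]=g[120:230,320:400]>th
    L=max(blobs(L),key=lambda b:b[1][4])[0]
    ys,xs=np.nonzero(L); hub=(ys>184)
    cs,_=cv2.findContours((L&(np.arange(384)[:,None]>183)).astype(np.uint8),0,1)
    P=max(cs,key=len)[:,0].astype(np.float32); P=P[P[:,1]>188]
    e=cv2.fitEllipse(P);print(th,"hub",e); hubp=ray(c,e[0],.03)
    bar=(ys<180)&(ys>148);W=np.array([ray(c,p,.027)[:2] for p in np.c_[xs,ys][bar]])
    mm,d,_=pca(W);print("hub",hubp,"bar",mm,"ang",np.degrees(np.arctan2(*d[::-1])),"hub->bar",np.degrees(np.arctan2(*(mm-hubp[:2])[::-1])))
K=blobs(f[125:155,355:385].max(2)<75,30)
for b in K: p=ray(c,b[2]+[355,125],.030);print("knob",b[1],p,"dist",np.linalg.norm(p-hubp),np.degrees(np.arctan2(*(p-hubp)[1::-1])))
# gear
for th in (140,170):
    for b in blobs(g[155:240,190:275]>th,60):
        if b[1][4]<200:
            P=np.array([ray(c,(x+190,y+155),.113)[:2] for y,x in np.argwhere(b[0])]);mm,d,w=pca(P);print("blade",mm,np.degrees(np.arctan2(*d[::-1])),w)
bolts=[(228.2,167.1),(261.1,191.1),(237,224.5),(203.5,200.1)]
B=np.array([ray(c,p,.053) for p in bolts]);print("bolts",B,B.mean(0),[np.degrees(np.arctan2(*(B[(i+1)%4]-B[i])[1::-1])) for i in range(4)],np.linalg.norm(B[0]-B[1]))
# boss: interior hole of plate mask
M=(f[...,1].astype(int)>125).astype(np.uint8)
sub=M[155:240,190:275];
for b in blobs(sub==0,400):
    if b[1][2]<60:
        cs,_=cv2.findContours(b[0].astype(np.uint8),0,1);e=cv2.fitEllipse(cs[0]);print("boss",e,ray(c,np.array(e[0])+[190,155],.085))
s=dict(np.load("scene0.npz"))
print("scene hub proj",proj(s,hubp),"blade tip proj",proj(s,[*mm,.117]))
E
```

```text
hist 251 [113 138 148 197 242 243 244 244 245 246]
200 hub ((355.9730224609375, 200.40786743164062), (34.18539810180664, 34.81646728515625), 127.14244079589844)
hub [ 0.50331386 -0.25553563  0.03      ] bar [ 0.59050326 -0.27893779] ang 163.36837916694503 hub->bar -15.024416297541654
225 hub ((355.962158203125, 200.51194763183594), (33.26620101928711, 34.334293365478516), 132.5689239501953)
hub [ 0.50306714 -0.25550211  0.03      ] bar [ 0.59077797 -0.27932432] ang 163.79806510770825 hub->bar -15.194955931627495
knob [  8   8  14  11 115] [ 0.6525473 -0.2937964  0.03     ] dist 0.1543073826861355 -14.36918114482647
blade [0.51510062 0.03691688] 143.14952586941828 [0.00384342 0.01193711]
blade [0.51523379 0.03685256] 142.9527002749997 [0.00315018 0.01133058]
bolts [[ 0.58172621  0.04594334  0.053     ]
 [ 0.52554778 -0.02945918  0.053     ]
 [ 0.44947403  0.0265544   0.053     ]
 [ 0.50592422  0.10286019  0.053     ]] [0.51566806 0.03647469 0.053     ] [np.float64(-126.6878489855979), np.float64(143.63554752604193), np.float64(53.50636919204744), np.float64(-36.90150040973418)] 0.09402955275575772
boss ((42.37885284423828, 40.23582077026367), (35.651092529296875, 36.4952392578125), 164.8338623046875) [0.5145194  0.03602319 0.085     ]
scene hub proj [157.88070619 256.24422895] blade tip proj [268.94302856 169.10846901]
```

The measurements agree with each other:
- **Lever:** hub at (0.503, -0.2555), yaw about -15.3°, so the grip is at (0.5705, -0.274).
- **Knob check:** 154 mm from the hub, against 155 mm given.
- **Seat:** (0.515, 0.0365), with the blade at -36.8°.
- **Scene view:** it confirms the heights to about 1–2 px.

I'm moving towards the lever.

Request:
{"op": "drive_tool", "data": {"deltas": [{"hand": 1, "offset": [2, -5.6, 0], "angular": [0, 0, 0.7]}, {"hand": 1, "offset": [4, -11.2, 0], "angular": [0, 0, 1.5]}, {"hand": 1, "offset": [6, -16.8, 0], "angular": [0, 0, 2.2]}, {"hand": 1, "offset": [8, -22.4, 0], "angular": [0, 0, 3]}, {"hand": 1, "offset": [10, -28, 0], "angular": [0, 0, 3.7]}, {"hand": 1, "offset": [12, -33.6, 0], "angular": [0, 0, 4.5]}, {"hand": 1, "offset": [14, -39.2, 0], "angular": [0, 0, 5.2]}, {"hand": 1, "offset": [16, -44.8, 0], "angular": [0, 0, 6]}], "force": 100}}

```text
time: 1.1
tool_pos: [0.4059, 0.1788, 0.2311]
tcp_rot: [0.418, 3.113, 0.0]
wrist_force: [0.1, 0.1, 0.8]
width: 0.999
```

Request:
{"op": "drive_tool", "data": {"deltas": [{"hand": 1, "offset": [2.1, -5.7, 0], "angular": [0, 0, 0]}, {"hand": 1, "offset": [4.2, -11.4, 0], "angular": [0, 0, 0]}, {"hand": 1, "offset": [6.3, -17.1, 0], "angular": [0, 0, 0]}, {"hand": 1, "offset": [8.4, -22.8, 0], "angular": [0, 0, 0]}, {"hand": 1, "offset": [10.5, -28.5, -1.5]}, {"hand": 1, "offset": [12.5, -34.2, -3.5]}, {"hand": 1, "offset": [14.5, -39.9, -6]}, {"hand": 1, "offset": [16.4, -45.4, -8]}]}}

```text
invalid input
```

```bash
cat > st.py <<'E'
from workcell import bot
from h import *
from scipy.spatial.transform import Rotation as Ro
s=bot.read_state();R=Ro.from_rotvec(s["tcp_rot"]).as_matrix()
print("t",s["time"],"pos",np.round(s["tool_pos"],4),"ydir",np.degrees(np.arctan2(R[1,1],R[0,1])),"z",R[:,2].round(3),"F",np.round(s["wrist_force"],1),"T",np.round(s["torque"],2),"w",s["width"],"q",np.round(s["q"],2))
E
python3 st.py; python3 - <<'E'
from workcell import bot
import cv2,numpy as np
c=bot.read_camera("wrist");cv2.imwrite("pics/w1.png",c["frame"]);np.savez("w1.npz",**c)
E
```

```text
t 1.1 pos [0.4059 0.1788 0.2311] ydir 74.68996179808794 z [ 0.  0. -1.] F [0.1 0.1 0.8] T [-0.01  0.02  0.01] w 0.9991648773200913 q [ 0.36 -0.19  2.07 -0.    1.26 -0.94]
```

View pics/w1.png

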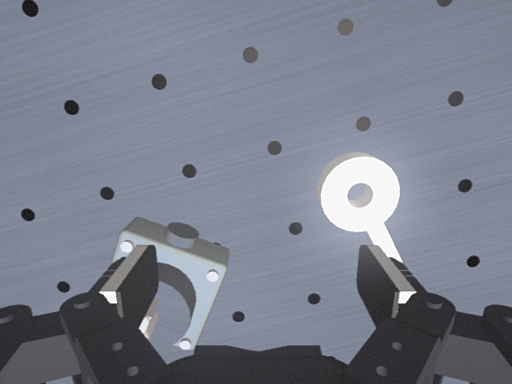

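The wrist view halfway shows the gearbox at lower left and the plain-hole lever at (360,195). The second call was refused because some rows had no "angular", so I'm resending it complete.

Request:
{"op": "drive_tool", "data": {"deltas": [{"hand": 1, "offset": [2.1, -5.7, 0], "angular": [0, 0, 0]}, {"hand": 1, "offset": [4.2, -11.4, 0], "angular": [0, 0, 0]}, {"hand": 1, "offset": [6.3, -17.1, 0], "angular": [0, 0, 0]}, {"hand": 1, "offset": [8.4, -22.8, 0], "angular": [0, 0, 0]}, {"hand": 1, "offset": [10.5, -28.5, -1], "angular": [0, 0, 0]}, {"hand": 1, "offset": [12.5, -34.2, -3], "angular": [0, 0, 0]}, {"hand": 1, "offset": [14.5, -39.9, -5], "angular": [0, 0, 0]}, {"hand": 1, "offset": [16.4, -45.3, -7], "angular": [0, 0, 0]}]}}

```text
time: 2.15
tool_pos: [0.5701, -0.2736, 0.1604]
tcp_rot: [-0.42, -3.113, -0.001]
wrist_force: [0.7, 0.3, 0.6]
width: 1.0
```

```bash
python3 st.py; python3 - <<'E'
from workcell import bot
import cv2,numpy as np
from h import *
c=bot.read_camera("wrist");np.savez("w2.npz",**c);f=c["frame"].copy()
for p in ([.5705,-.2742,.027],[.503,-.2555,.03],[.652,-.297,.032]):
    q=proj(c,p);print(q);cv2.circle(f,tuple(int(v) for v in q),3,(0,0,255),-1)
cv2.imwrite("pics/w2.png",f)
E
```

```text
t 2.15 pos [ 0.5701 -0.2736  0.1604] ydir 74.61570967203586 z [-0.  0. -1.] F [0.7 0.3 0.6] T [ 0.04  0.02 -0.01] w 1.000126048185496 q [-0.49  0.24  1.77  0.    1.13 -1.79]
[257.89834523 181.46414455]
[258.07063699  95.25997967]
[257.49697341 274.00577596]
```

View pics/w2.png

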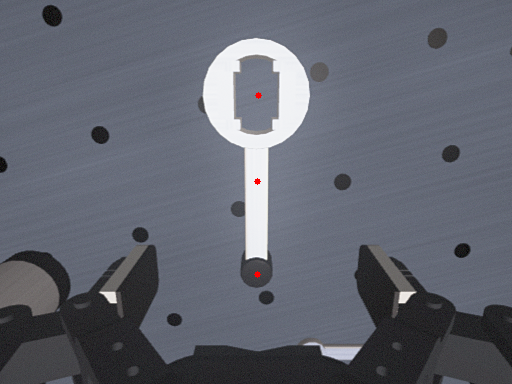

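All three predicted points (hub (258,95), bar (258,181), knob (257,274)) lie on the slotted lever to within about 2 px. I'm descending and gripping.

Request:
{"op": "drive_tool", "data": {"deltas": [{"hand": 1, "offset": [0.05, -0.05, -5], "angular": [0, 0, 0]}, {"hand": 1, "offset": [0.05, -0.05, -10], "angular": [0, 0, 0]}, {"hand": 1, "offset": [0.05, -0.05, -14], "angular": [0, 0, 0]}, {"hand": 1, "offset": [0.05, -0.05, -15.4], "angular": [0, 0, 0]}, {"hand": 0.5, "offset": [0.05, -0.05, -15.4], "angular": [0, 0, 0]}, {"hand": 0, "offset": [0.05, -0.05, -15.4], "angular": [0, 0, 0]}, {"hand": 0, "offset": [0.05, -0.05, -15.4], "angular": [0, 0, 0]}, {"hand": 0, "offset": [0.05, -0.05, -15.4], "angular": [0, 0, 0]}], "force": 100}}

```text
time: 3.2
tool_pos: [0.5717, -0.2736, 0.0098]
tcp_rot: [0.419, 3.11, -0.003]
wrist_force: [0.2, -1.4, 2.4]
width: 0.205
```

Request:
{"op": "drive_tool", "data": {"deltas": [{"hand": 0, "offset": [0, 0, 0], "angular": [0, 0, 0]}, {"hand": 0, "offset": [0, 0, 0], "angular": [0, 0, 0]}, {"hand": 0, "offset": [0, 0, 0], "angular": [0, 0, 0]}]}}

```text
time: 3.58
tool_pos: [0.5717, -0.2736, 0.0098]
tcp_rot: [0.419, 3.11, -0.003]
wrist_force: [-0.3, -0.7, 5.8]
width: 0.206
```

```bash
python3 st.py
```

```text
t 3.575 pos [ 0.5717 -0.2736  0.0098] ydir 74.66654979869845 z [ 0.003 -0.002 -1.   ] F [-0.3 -0.7  5.8] T [-0.12  0.19  0.13] w 0.20595548679557754 q [-0.49  0.4   1.87 -0.    0.87 -1.79]
```

Gripped (0.206 is about 17.5 mm, close to the 20 mm bar). I'm lifting clear, and will check tilt before going over.

Request:
{"op": "drive_tool", "data": {"deltas": [{"hand": 0, "offset": [0, 0, 1], "angular": [0, 0, 0]}, {"hand": 0, "offset": [0, 0, 4], "angular": [0, 0, 0]}, {"hand": 0, "offset": [0, 0, 8], "angular": [0, 0, 0]}, {"hand": 0, "offset": [0, 0, 12], "angular": [0, 0, 0]}, {"hand": 0, "offset": [0, 0, 16], "angular": [0, 0, 0]}, {"hand": 0, "offset": [0, 0, 17], "angular": [0, 0, 0]}, {"hand": 0, "offset": [0, 0, 17], "angular": [0, 0, 0]}]}}

```text
time: 4.45
tool_pos: [0.5701, -0.2724, 0.1773]
tcp_rot: [0.42, 3.113, -0.0]
wrist_force: [0.1, 0.3, -4.1]
width: 0.206
```

```bash
python3 st.py; python3 - <<'E'
from workcell import bot
import cv2,numpy as np
from h import *
a=[]
for n in ("wrist","scene"):
    c=bot.read_camera(n);np.savez(n+"3.npz",**c);a.append(c["frame"])
cv2.imwrite("pics/w3.png",cv2.resize(np.hstack(a),(800,300),interpolation=3))
E
```

```text
t 4.45 pos [ 0.5701 -0.2724  0.1773] ydir 74.6392789138476 z [ 0. -0. -1.] F [ 0.1  0.3 -4.1] T [-0.03 -0.17  0.04] w 0.20637773754331706 q [-0.49  0.22  1.76  0.    1.16 -1.79]
```

View pics/w3.png

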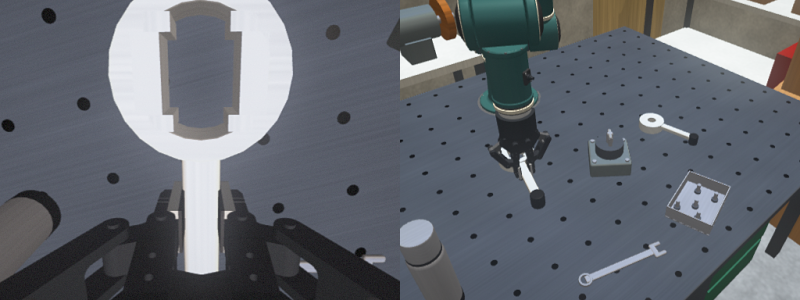

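The slotted lever is held: weight 4.1 N, hub ahead of the fingers, other lever untouched. Next I'm comparing it with the outline expected for a level lever, to find pitch or shift in the grasp.

```bash
python3 - <<'E'
from h import *
c=dict(np.load("wrist3.npz"));f=c["frame"].copy()
tcp=np.array([.5701,-.2724,.1773]);a=np.radians(-15.36);ex=np.array([np.cos(a),np.sin(a),0]);ey=np.array([-ex[1],ex[0],0])
hub=tcp-.070*ex; zb=tcp[2]-.0098;hub[2]=zb
f=cv2.resize(f,None,fx=1.5,fy=1.5,interpolation=2)
def P(x,y,z): return tuple(int(v) for v in 1.5*proj(c,hub+x*ex+y*ey+[0,0,z]))
for z,col in ((.03,(0,0,255)),(0,(255,0,0))):
    for x in (-.03,.03):
        cv2.line(f,P(x,-.013,z),P(x,.013,z),col,1)
    for y in (-.018,.018): cv2.line(f,P(-.018,y,z),P(.018,y,z),col,1)
for t in np.linspace(0,2*np.pi,60): cv2.circle(f,P(.042*np.cos(t),.042*np.sin(t),.03),1,(0,160,0),-1)
cv2.imwrite("pics/w4.png",f[:330,100:600])
# measured: outline columns of hub
g=c["frame"].min(2)
for r in (20,60,100,140): 
    xs=np.nonzero(g[r,100:420]>180)[0]+100; print(r,xs.min(),xs.max())
E
```

```text
20 157 356
60 141 372
100 140 373
140 153 360
```

View pics/w4.png

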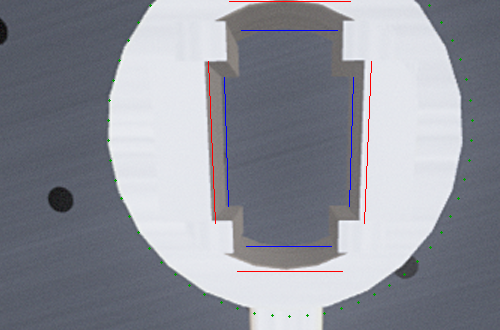

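The lever is level and within about 1 mm of the assumed place (hub axis 70 mm from the TCP). The lower rim of the slot matches the prediction. I'm moving over the shaft: +26.7 cm in y, turning -21.4°.

Request:
{"op": "drive_tool", "data": {"deltas": [{"hand": 0, "offset": [0, 3, 0], "angular": [0, 0, -2]}, {"hand": 0, "offset": [0, 7.5, 0], "angular": [0, 0, -6]}, {"hand": 0, "offset": [0, 12, 0], "angular": [0, 0, -10]}, {"hand": 0, "offset": [0.1, 16.5, 0], "angular": [0, 0, -14]}, {"hand": 0, "offset": [0.1, 21, 0], "angular": [0, 0, -18]}, {"hand": 0, "offset": [0.1, 25, 0], "angular": [0, 0, -20.5]}, {"hand": 0, "offset": [0.1, 26.7, 0], "angular": [0, 0, -21.4]}, {"hand": 0, "offset": [0.1, 26.7, 0], "angular": [0, 0, -21.4]}]}}

```text
time: 5.55
tool_pos: [0.5696, -0.0043, 0.1749]
tcp_rot: [-0.985, -2.979, 0.002]
wrist_force: [0.6, -1.2, -3.4]
width: 0.205
```

```bash
python3 st.py; python3 - <<'E'
from workcell import bot
import cv2,numpy as np
from h import *
c=bot.read_camera("wrist");np.savez("w5.npz",**c);f=cv2.resize(c["frame"],None,fx=1.5,fy=1.5)
for X,col in (([.515,.0365,.115],(0,0,255)),([.515,.0365,.085],(255,0,0))):
    cv2.circle(f,tuple(int(1.5*v) for v in proj(c,X)),3,col,-1)
cv2.imwrite("pics/w5.png",f)
E
```

```text
t 5.55 pos [ 0.5696 -0.0043  0.1749] ydir 53.38919406536143 z [-0.004  0.    -1.   ] F [ 0.6 -1.2 -3.4] T [-0.13 -0.16 -0.03] w 0.20458689061225266 q [-0.05  0.11  1.89 -0.    1.14 -0.98]
```

View pics/w5.png

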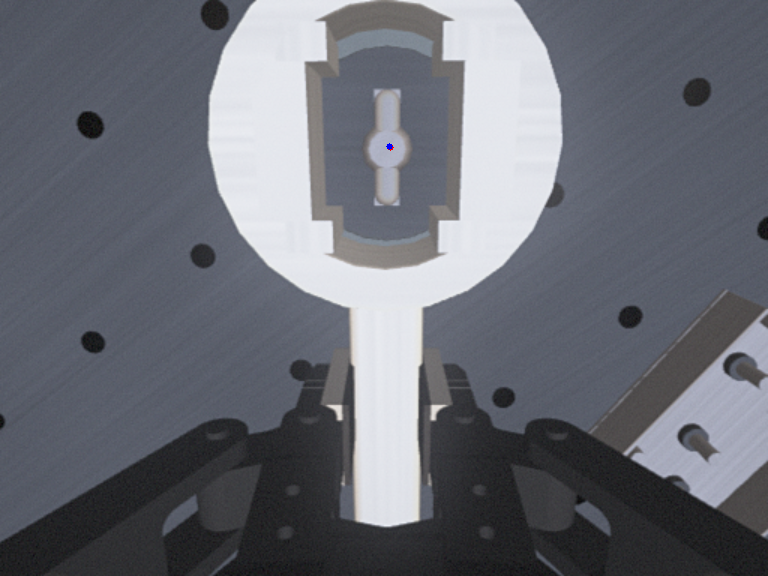

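The shaft tip (388,147) stands well centred in the slot, with the blade parallel to it. The slot's lower rim spans about x 322–448 and y 35–240. I'm lowering to just above full seating.

Request:
{"op": "drive_tool", "data": {"deltas": [{"hand": 0, "offset": [0, 0, -2], "angular": [0, 0, 0]}, {"hand": 0, "offset": [0, 0, -4], "angular": [0, 0, 0]}, {"hand": 0, "offset": [0, 0, -4.8], "angular": [0, 0, 0]}, {"hand": 0, "offset": [0, 0, -4.8], "angular": [0, 0, 0]}, {"hand": 0, "offset": [0, 0, -4.8], "angular": [0, 0, 0]}]}}

```text
time: 6.22
tool_pos: [0.5718, -0.0057, 0.1299]
tcp_rot: [0.991, 2.98, 0.0]
wrist_force: [-0.6, 0.2, -4.4]
width: 0.201
```

```bash
python3 st.py
```

```text
t 6.225 pos [ 0.5718 -0.0057  0.1299] ydir 53.22613493107056 z [ 0.001 -0.    -1.   ] F [-0.6  0.2 -4.4] T [-0.11 -0.21  0.  ] w 0.2011601502470617 q [-0.05  0.15  1.93 -0.    1.05 -0.98]
```

Request:
{"op": "drive_tool", "data": {"deltas": [{"hand": 0, "offset": [-0.05, 0, -1], "angular": [0, 0, 0]}, {"hand": 0, "offset": [-0.05, 0, -2], "angular": [0, 0, 0]}, {"hand": 0, "offset": [-0.05, 0, -2.7], "angular": [0, 0, 0]}, {"hand": 0, "offset": [-0.05, 0, -3.2], "angular": [0, 0, 0]}, {"hand": 0, "offset": [-0.05, 0, -3.2], "angular": [0, 0, 0]}, {"hand": 0, "offset": [-0.05, 0, -3.2], "angular": [0, 0, 0]}]}}

```text
time: 6.98
tool_pos: [0.571, -0.0055, 0.0976]
tcp_rot: [0.99, 2.981, 0.0]
wrist_force: [-0.4, 0.2, -2.7]
width: 0.207
```

```bash
python3 st.py
```

```text
t 6.975 pos [ 0.571  -0.0055  0.0976] ydir 53.24281082378022 z [ 0.  0. -1.] F [-0.4  0.2 -2.7] T [-0.12 -0.17 -0.  ] w 0.207185614495229 q [-0.05  0.19  1.96  0.    0.99 -0.98]
```

Still carrying the weight, about 3 mm above the expected seat. I'm lowering in small steps until it touches.

Request:
{"op": "drive_tool", "data": {"deltas": [{"hand": 0, "offset": [0, 0, -0.1], "angular": [0, 0, 0]}, {"hand": 0, "offset": [0, 0, -0.2], "angular": [0, 0, 0]}, {"hand": 0, "offset": [0, 0, -0.2], "angular": [0, 0, 0]}, {"hand": 0, "offset": [0, 0, -0.2], "angular": [0, 0, 0]}]}}

```text
time: 7.48
tool_pos: [0.5707, -0.0055, 0.0954]
tcp_rot: [0.991, 2.981, 0.0]
wrist_force: [-0.8, 0.0, -4.1]
width: 0.208
```

Request:
{"op": "drive_tool", "data": {"deltas": [{"hand": 0, "offset": [0, 0, -0.1], "angular": [0, 0, 0]}, {"hand": 0, "offset": [0, 0, -0.1], "angular": [0, 0, 0]}, {"hand": 0, "offset": [0, 0, -0.1], "angular": [0, 0, 0]}]}}

```text
time: 7.85
tool_pos: [0.5709, -0.0056, 0.0948]
tcp_rot: [0.99, 2.981, 0.0]
wrist_force: [-0.2, -0.1, -0.1]
width: 0.204
```

Weight is transferred at z = 0.0948, exactly the expected seat height. I'm pressing 0.5 mm more, releasing, then rising.

Request:
{"op": "drive_tool", "data": {"deltas": [{"hand": 0, "offset": [0, 0, -0.05], "angular": [0, 0, 0]}, {"hand": 0, "offset": [0, 0, -0.05], "angular": [0, 0, 0]}, {"hand": 0.4, "offset": [0, 0, -0.05], "angular": [0, 0, 0]}, {"hand": 0.7, "offset": [0, 0, -0.05], "angular": [0, 0, 0]}, {"hand": 1, "offset": [0, 0, -0.05], "angular": [0, 0, 0]}, {"hand": 1, "offset": [0, 0, -0.05], "angular": [0, 0, 0]}, {"hand": 1, "offset": [0, 0, -0.05], "angular": [0, 0, 0]}, {"hand": 1, "offset": [0, 0, -0.05], "angular": [0, 0, 0]}]}}

```text
time: 8.85
tool_pos: [0.5707, -0.0055, 0.0939]
tcp_rot: [0.991, 2.981, 0.0]
wrist_force: [-0.1, 0.2, -0.1]
width: 1.0
```

Request:
{"op": "drive_tool", "data": {"deltas": [{"hand": 1, "offset": [0, 0, 1], "angular": [0, 0, 0]}, {"hand": 1, "offset": [0, 0, 3], "angular": [0, 0, 0]}, {"hand": 1, "offset": [0, 0, 7], "angular": [0, 0, 0]}, {"hand": 1, "offset": [0, 0, 12], "angular": [0, 0, 0]}, {"hand": 1, "offset": [0, 0, 15], "angular": [0, 0, 0]}, {"hand": 1, "offset": [0, 0, 15], "angular": [0, 0, 0]}, {"hand": 1, "offset": [0, 0, 15], "angular": [0, 0, 0]}]}}

```text
time: 9.72
tool_pos: [0.5704, -0.0055, 0.244]
tcp_rot: [0.991, 2.981, -0.0]
wrist_force: [-0.3, 0.2, -1.0]
width: 1.002
```

```bash
python3 st.py; python3 - <<'E'
from workcell import bot
import cv2,numpy as np
from h import *
a=[]
seat=np.array([.515,.0365,.085]);e=np.array([np.cos(np.radians(-36.8)),np.sin(np.radians(-36.8)),0])
for n in ("wrist","scene"):
    c=bot.read_camera(n);f=c["frame"];print(n)
    # knob top / hub rim predicted for a seated, level lever
    for X in (seat+.155*e+[0,0,.032],seat-.042*e+[0,0,.03],seat-.042*e):
        q=proj(c,X);print(q.round(1));
        cv2.circle(f,tuple(int(round(v)) for v in q),1,(0,0,255),-1)
    a.append(f)
a=[cv2.resize(a[0],(400,300),interpolation=3),cv2.resize(a[1][120:240,220:380],(400,300),interpolation=2)]
cv2.imwrite("pics/f.png",np.hstack(a))
E
```

```text
t 9.725 pos [ 0.5704 -0.0055  0.244 ] ydir 53.23740377215235 z [ 0. -0. -1.] F [-0.3  0.2 -1. ] T [ 0.02  0.01 -0.01] w 1.002436345186155 q [-0.05  0.06  1.82 -0.    1.27 -0.98]
wrist
[259.3 274.6]
[259.9  35.5]
[259.6  41.4]
scene
[276.7 215.9]
[266.9 158.9]
[266.5 169.4]
```

View pics/f.png

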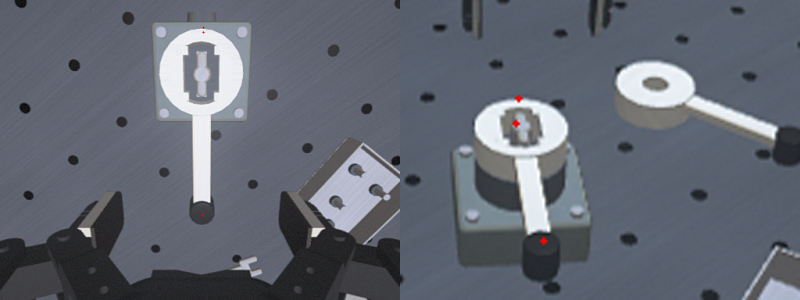

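The final view shows the hub flat on the boss with the blade in the slot. The knob is at (543,241) and the far hub rim at (519,99) in the right crop, where a level, seated lever should be. The gripper is clear and the other lever is undisturbed.

```bash
python3 -c "
from workcell import bot
print(bot.finish_job())"
```

```text
the job is handed in; nothing more can be done
None
```

The slotted lever is on the gearbox shaft and the job is handed in, about 10 s into the 38 s allowed. I gripped it by the bar, turned it about -21° to line the slot up with the splines, and lowered it. When the wrist force fell to about zero, the tool was at the expected seat height (TCP z 0.0948 m). I then let go and raised the gripper clear.

**Last checks:** in both camera views the hub sits flat on the boss with the blade inside the slot. The knob and hub rim are where a level, seated lever should show them. The plain-hole lever is undisturbed and the open gripper touches nothing.

**Small disagreements:**
- One move call was refused for missing fields and resent; nothing moved.
- At the grasp the measured TCP stood about 4 mm higher than I commanded. I used the measured height for seating, and it matched the point of contact.
- The measured opening on the bar was about 17.5 mm, against the 20 mm given.

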